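# Take the dial meter off its keyhole studs and lay it in the tray

### The arm

A 7-joint arm with a two-finger parallel gripper is mounted at the origin on the work surface. World frame = base frame: x ahead of the robot, y to its left, z up, the work surface at z = 0. Lengths are in m, angles in degrees, forces in N, time in s.
With the tool pointing down it reaches from about 0.425 to 0.875 m from the base axis. Payload 8.4 kg.
Tool frame: the origin (TCP) lies between the finger pads; the fingertips stand 19 mm ahead of it and the grasp point (between the pads) is the TCP (env.tip_reach is the distance from the TCP to the fingertips, in m); z points along the fingers, x is the direction in which the jaws open and shut, and the axes are right-handed (so a half turn about z gives the same grasp; the last joint's range is limited). The gripper opens to 87 mm and grips with 3 to 60 N. Pads are 19 mm wide; open, the fingers measure 117 mm over their backs; the gripper's body (75 mm by 190 mm) begins 51 mm behind the grasp point.
Start: joints at [59.691, 19.091, 2.286, 83.961, -0.768, 76.965, -3.352], TCP at [0.271, -0.591, 0.242] pointing down, gripper open.
Joint ranges: [-147.57, 147.57], [-21.85, 119.76], [-74.77, 79.35], [14.55, 137.4], [-85.83, 265.84], [4.83, 119.75], [-152.11, 152.11]. Speed limits (degrees/s): [127.2, 127.2, 159.86, 159.86, 180, 180, 180].

### API

Orientations are given as [roll, pitch, yaw] about the fixed x, y, z axes, in that order (R = Rz(yaw) Ry(pitch) Rx(roll)).
In Python, from bench import env gives the robot as it stands.
- The arm moves only by the shell command python3 -m creep 'ROWS'. ROWS is JSON, a list that holds one entry, the list of rows, each a list of 7 numbers: the finger opening in mm, from 0 to 87, then the shift along the tool's x, y, z in mm, then the turn, a rotation vector about the tool's x, y, z in rad. A call has 1 to 20 rows; each row shifts and turns the commanded pose from where the row before left it, along the tool's axes as they then stand; what a row does not reach is not made up. A row lasts 1/8 s, in which the tool goes at most 62.5 mm and 10.7 degrees, less where a joint would pass 70% of its speed; a pose out of reach is approached as far as the arm can. A call with a gripper value outside its range is refused whole. The fingers move at their own pace and stop on an object; the grip force is fixed at half the most. Time passes only in rows, so rows that do not move let the fingers close. It gives the time, the measured TCP pose, the force and the opening at its end, in the units of the state.
- env.observe(): the state, without advancing time (a new reading comes with each control period).
- env.get_image(name): name is "scene" or "top" or "wrist"; returns a dict with "img" (420x560x3 uint8, red, green, blue), "range_z" (420x560 float32, m along the optical axis (not along the pixel's ray), 0 where there is no reading), "fx", "fy", "cx", "cy" (pixels), "R" (3x3) and "t" (3): a world point X has camera coordinates R X + t. Camera axes: x right, y down, z forward; pixel columns grow to the right and rows downward; lengths in m; the calibration is good to about 2 mm. A picture is of the moment at which its call begins.
- env.hand_in(): hands the job in, once; it reports no verdict.
The state is a dict: "t": time; "q": joint angles; "qd": joint speeds; "tau": joint torques, N m; "eef_pos": TCP position; "ee_rot": TCP orientation; "contact_force": force on the tool from outside, world axes, zero at the start; "moment": the same for the moment, N m; "gripper_width": opening from 0.0 (shut) to 1.0 (fully open).
Only numpy, scipy, OpenCV 4.12 (cv2) and the standard library are available. Lean on these libraries where they do the work, as an engineer would, in place of code of your own. Each camera call takes 0.05 s, during which the arm holds its last target. There are 200 camera calls.

### The job

Take the dial meter down from the sloping panel for checking: turn the latch above it aside, slide the meter up until its studs are in the wide ends of the keyholes, lift it off and set it down (do not drop it) flat in the black tray, dial up. Leave the other module hanging with its latch closed, and do not disturb anything else on the bench.

Things in the scene. Friction and masses are not known exactly. Their poses are not given: they have to be found in the camera images.
- meter_mid (a point): dial meter, 0.2 to 0.45 kg: grey box 70 mm (x) by 52 mm (y), round dial on its face, on an aluminium back plate 90 (x) by 130 (y) by 4 mm. Box top 46 mm, dial rim 49 mm above the plate's underside. This point: its centre, 25 mm above the underside. x up the panel's slope, y to the left, z out of the face. Grip across the 52 mm at or a little above this point, clear of the stud heads.
- meter_holes (a point): midway between the centres of the two 19 mm wide ends of the meter's keyholes, on its plate's underside; the holes are 50 mm to either side (y), each with an 8 mm slot running up-slope from it. Hanging, the studs sit in the slots 18 mm up-slope of the hole centres, so the meter must slide 18 mm (16 to 20) up the slope before the heads pass. Axes as meter_mid.
- switchbox_mid (a point): the neighbouring module, which stays: the same keyhole plate with a similar but lower grey box (70 by 52 mm, top at 34 mm), two small black knobs and no dial (knob tops 46 mm). This point is on its centre line, 19 mm above the plate's underside; axes as for the meter.
- hang_left (a point): on the face of the sloping panel (fixed, 25 degrees from level, facing the robot, 340 mm wide, 210 mm up the slope), under the centre of the module in the left (+y) place, whose plate lies flat on it. x up the slope, y left, z out of the panel. Two studs at x = 8, y = +50 and -50 mm: shafts 6 mm, heads 13 mm across, from 6.5 to 9.5 mm off the panel.
- hang_right (a point): the same for the right (-y) place, 164 mm to the right of hang_left.
- latch_left (a joint): angle of the flat swivel latch above the left place, pivot 86 mm up-slope of hang_left. Near 0 rad it points down-slope, 3 mm short of the module's plate, and stops it sliding up. It turns either way to 1.6 rad (positive: knob swings right, -y), stays where left (2 to 3 N at the knob) and is clear of the module beyond about 1.2 rad.
- latch_right (a joint): the same for the latch above the right place (pivot 86 mm up-slope of hang_right).
- latch_left_knob (a point): centre of the left latch's upright black knob (12 mm across, from 8 to 32 mm off the panel; this point is 20 mm off it), 27 mm from the pivot. z out of the panel; x from the knob towards the pivot.
- latch_right_knob (a point): the same for the right latch's knob.
- tray_in (a point): centre of the inner floor (5 mm above the bench) of a fixed black open tray, inside 135 mm (x) by 175 mm (y), walls 5 mm thick, rims 32 mm above the bench. z up. The meter's plate fits with its 130 mm length along the tray's y, either way round.
- driver: bystander, to be left where it is: screwdriver 150 mm long lying on the bench in front of the tray; origin on its underside.
- partsbin: bystander, to be left where it is: small open grey bin, 70 by 100 by 40 mm, behind the tray; origin at the centre of its underside.
- tester: bystander, to be left where it is: black handheld tester 150 by 75 by 40 mm lying behind the panel stand; origin at the centre of its underside.
- mug: bystander, to be left where it is: white mug, 80 mm across, 95 mm tall; origin at the centre of its underside.
- jar: bystander, to be left where it is: glass jar, 56 mm across, 70 mm tall; origin at the centre of its underside.
- board: bystander, to be left where it is: circuit board 100 by 70 mm, 18 mm tall; origin at the centre of its underside.
Mind the look-alikes: they are no part of the job. Leave any white look-alike of the part that bears tray_in alone.

How it is judged:
By the outcome, as a careful person would: the job done as asked, in the order asked, and still so for the second after the job is handed in, with the robot touching nothing.
It also fails if it takes over 51 s, if anything falls off the work surface, if the arm or the gripper's body presses on something with over 40 N, if the wrist force passes 120 N, or if a joint passes its speed limit or range.

## Working session

There is one attempt and no reset: what is moved stays moved. The work goes in short steps, Python scripts to look and compute and a shell command to move; the robot and the scene stay as the last step left them, time stands still between calls to the robot, and variables do not carry over. Pictures are saved under pics/ and viewed, about 8 in all and at most 12, crops included, and the job is handed in when it is done.

```bash
mkdir -p pics; ls
cat > h.py <<'E'
import numpy as np, cv2
from bench import env
from scipy.spatial.transform import Rotation as Ro
def cap(name,save):
    d=env.get_image(name); np.savez('pics/'+save+'.npz',**d)
    cv2.imwrite('pics/'+save+'.png',d['img'][:,:,::-1]); return d
def ld(save): return np.load('pics/'+save+'.npz')
def px(d,u,v,w=1):
    r=d['range_z'][v-w:v+w+1,u-w:u+w+1]; r=r[r>0]; z=np.median(r)
    c=np.array([(u-d['cx'])/d['fx']*z,(v-d['cy'])/d['fy']*z,z])
    return d['R'].T@(c-d['t'])
def cloud(d):
    z=d['range_z']; v,u=np.mgrid[:z.shape[0],:z.shape[1]]
    c=np.stack([(u-d['cx'])/d['fx']*z,(v-d['cy'])/d['fy']*z,z],-1)
    return (c-d['t'])@d['R']
def proj(d,X):
    c=d['R']@np.array(X)+d['t']; return c[:2]/c[2]*[d['fx'],d['fy']]+[d['cx'],d['cy']]
E
python3 - <<'E'
from h import *
a=cap('scene','s0');b=cap('top','t0')
print(env.observe())
E
```

```text
pics
{'t': 0.1, 'q': array([59.69060479, 19.12575229,  2.2846409 , 84.0036597 , -0.76782919,
       76.96407916, -3.3519091 ]), 'qd': array([ 0.06270859, -0.08654563, -0.08323225, -0.18188515,  0.00829826,
        0.07887662,  0.06334462]), 'tau': array([ 3.06831462e-03, -6.57810974e+01,  1.33914404e+00, -4.04707289e+01,
       -5.98625257e-02,  4.09708824e-02,  3.60575655e-05]), 'eef_pos': array([ 0.2706726 , -0.59055553,  0.24079021]), 'ee_rot': array([ 1.79994860e+02,  7.80860182e-02, -6.53753977e+01]), 'contact_force': array([ 0.30120277, -0.10241212, -0.0944833 ]), 'moment': array([ 0.06021369, -0.00705431, -0.04291289]), 'gripper_width': 1.0028222519329195}
```

View pics/t0.png

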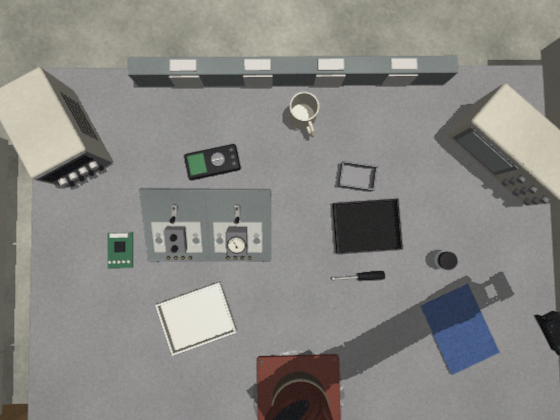

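View pics/s0.png

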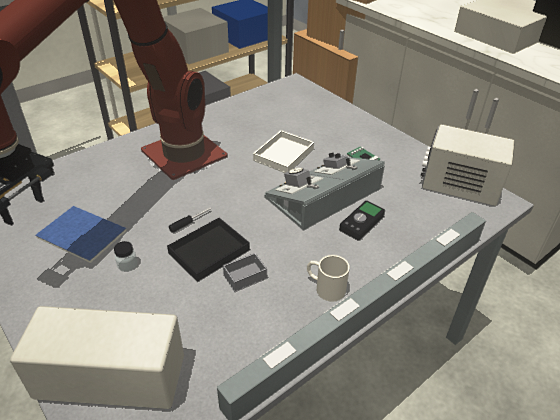

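The top view shows the meter in the right place (dial at 236,245), its latch at about (237,212), and the black tray at (367,226). The switchbox is at (176,240). I'll enlarge the panel and fit its plane.

Run:
```python
from h import *
d=ld('t0'); im=d['img'][180:270,130:280,::-1]
cv2.imwrite('pics/t0c.png',cv2.resize(im,None,fx=5,fy=5,interpolation=cv2.INTER_CUBIC))
C=cloud(d)
# panel plane: strip at top of panel
P=np.concatenate([C[192:200,150:262].reshape(-1,3),C[200:255,203:208].reshape(-1,3)])
m=P.mean(0);n=np.linalg.svd(P-m)[2][2];n*=np.sign(n[2]);print(m,n,np.degrees(np.arccos(n[2])),np.abs((P-m)@n).max())
for u,v in [(236,245),(237,207),(237,216),(173,207),(173,216),(334,202),(400,200),(333,252),(402,250),(367,226)]: print(u,v,px(d,u,v).round(4))
# tray floor
T=C[185:265,320:415]; M=(T[...,2]<.012)&(d['img'][185:265,320:415].max(-1)<60)
v,u=np.nonzero(M); 
R=cv2.minAreaRect(T[M][:,:2].astype(np.float32)); print(R)
W=(T[...,2]>.025)&(T[...,2]<.04); print(cv2.minAreaRect(T[W][:,:2].astype(np.float32)))
```

```text
[0.54155964 0.23869233 0.10288833] [-0.99210968  0.02268501  0.12330362] 82.91719741230193 0.20478307433148296
236 245 [0.4311 0.1602 0.1031]
237 207 [0.5301 0.1567 0.1026]
237 216 [0.507  0.1579 0.0926]
173 207 [0.5326 0.3225 0.1048]
173 216 [0.5096 0.3253 0.094 ]
334 202 [ 5.471e-01 -1.136e-01  3.000e-04]
400 200 [ 0.5499 -0.3056  0.0017]
333 252 [ 4.032e-01 -1.073e-01 -4.000e-04]
402 250 [ 0.4054 -0.3065  0.0015]
367 226 [ 0.4761 -0.2064  0.005 ]
((0.4757724702358246, -0.19975316524505615), (0.13534732162952423, 0.18142524361610413), 3.0065865516662598)
((0.5000725388526917, -0.20026467740535736), (0.19414958357810974, 0.1862146109342575), 2.9586362838745117)
```

View pics/t0c.png

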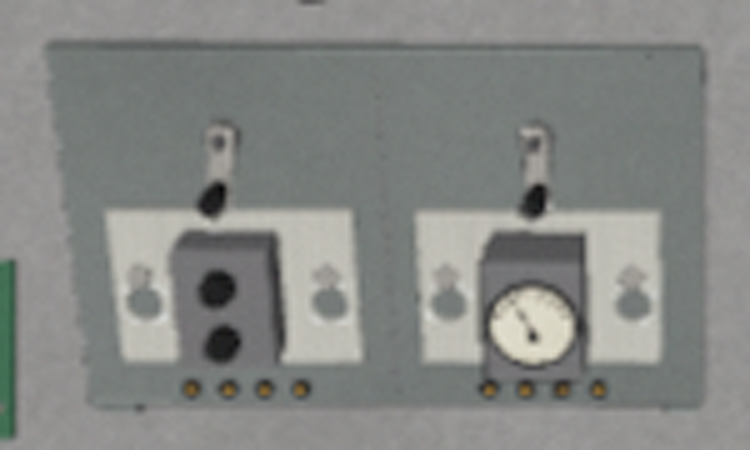

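The crop shows both latches pointing down-slope. Their knobs sit just above the plates: the left at about (173,219) and the right at about (236.5,219) in the full picture. The meter is in the right place. Next is a robust plane fit and estimates of the frames.

```bash
cat >> h.py <<'E'
def plan(d0,Rt,n,p=None,R0=None):
    o=env.observe(); p=o['eef_pos'] if p is None else p
    R0=Ro.from_euler('xyz',o['ee_rot'],degrees=True).as_matrix() if R0 is None else R0
    w=Ro.from_matrix(R0.T@Rt).as_rotvec()/n
    A=sum(R0@Ro.from_rotvec(w*k).as_matrix() for k in range(n))
    s=np.linalg.solve(A,np.asarray(d0)-p)*1000
    print(n,'rows shift',s.round(2),'turn',w.round(4),'deg',np.degrees(np.linalg.norm(w)).round(2),'|s|',np.linalg.norm(s).round(1))
E
python3 - <<'E'
from h import *
d=ld('t0');C=cloud(d)
reg=C[186:266,135:275].reshape(-1,3); col=d['img'][186:266,135:275].reshape(-1,3)
reg=reg[(reg[:,2]>.02)&(reg[:,2]<.2)]
n=np.array([-np.sin(np.radians(25)),0,np.cos(np.radians(25))])
h=reg@n; hist,e=np.histogram(h,200); k=e[hist.argmax()]; print('peak',k)
m=np.abs(h-k)<.004
for i in range(5):
    P=reg[m];c=P.mean(0);n=np.linalg.svd(P-c)[2][2];n*=np.sign(n[2]);m=np.abs((reg-c)@n)<.002
print(m.sum(),c.round(4),n.round(4),np.degrees(np.arccos(n[2])))
# panel top surface extents
rr=cv2.minAreaRect
X=np.array([n[2],0,-n[0]]);X/=np.linalg.norm(X);Y=np.cross(n,X)
q=np.c_[(P-c)@X,(P-c)@Y].astype(np.float32); print(rr(q),X,Y)
# ray intersect with plane offset
def hit(u,v,off):
    r=d['R'].T@np.array([(u-d['cx'])/d['fx'],(v-d['cy'])/d['fy'],1]); o=-d['R'].T@d['t']
    return o+r*(((c+off*n)-o)@n)/(r@n)
B=rr(q);
for nm,u,v,off in [('pivR',130+534/5,180+141/5,.006),('pivL',130+218/5,180+141/5,.006),('knR',130+537/5,180+195/5,.032),('knL',130+217/5,180+192/5,.032),('dial',130+532/5,180+325/5,.049),('plTL',130+415/5,180+210/5,.004),('plTR',130+661/5,180+210/5,.004),('plBL',130+423/5,180+363/5,.004),('plBR',130+662/5,180+363/5,.004)]:
    p=hit(u,v,off); print(nm,p.round(4),((p-c)@X).round(4),((p-c)@Y).round(4))
# tray
T=C[190:260,325:410]; W=(T[...,2]>.022)&(T[...,2]<.036); W[:8]=0
q=T[W]; R=rr(q[:,:2].astype(np.float32)); print('rim',R)
W=np.abs(T[...,2]-.005)<.0025; W&=d['img'][190:260,325:410].max(-1)<50; print('floor',rr(T[W][:,:2].astype(np.float32)))
E
```

```text
peak -0.13974645189495358
4488 [0.4991 0.2413 0.0788] [-0.42    0.0078  0.9075] 24.839423814484366
((-0.018406331539154053, 0.001706436276435852), (0.3382313847541809, 0.20837433636188507), 88.99903106689453) [0.90751648 0.         0.42001647] [ 0.00328941  0.99996933 -0.00710732]
pivR [0.5272 0.1576 0.0991] 0.034 -0.0838
pivL [0.5298 0.3225 0.0989] 0.0363 0.0811
knR [0.4983 0.1548 0.1144] 0.0142 -0.0867
knL [0.5025 0.319  0.1149] 0.0182 0.0774
dial [0.4311 0.1593 0.102 ] -0.052 -0.0824
plTL [0.4926 0.223  0.0803] -0.0053 -0.0184
plTR [0.4904 0.0921 0.0804] -0.0072 -0.1493
plBL [0.4096 0.2251 0.0419] -0.0967 -0.0163
plBR [0.4072 0.0939 0.0419] -0.0989 -0.1474
rim ((0.47580990195274353, -0.2015175074338913), (0.14518658816814423, 0.1863366961479187), 3.083538770675659)
floor ((0.47593387961387634, -0.20435015857219696), (0.13527199625968933, 0.17218944430351257), 3.1299123764038086)
```

```bash
cat >> h.py <<'E'
c0=np.array([.4991,.2413,.0788]);nn=np.array([-.42,.0078,.9075]);nn/=np.linalg.norm(nn)
_X=np.array([.9075,0,.42]);_X/=np.linalg.norm(_X);_Y=np.cross(nn,_X);_a=np.radians(-.85)
XP=_X*np.cos(_a)+_Y*np.sin(_a);YP=np.cross(nn,XP)
HR=c0-.052*_X-.0829*_Y   # hang_right estimate
RT=np.c_[-YP,-XP,-nn]    # tool axes on the panel
def pan(x,y,z): return HR+XP*x+YP*y+nn*z
E
python3 - <<'E'
from h import *
print(HR)
d=pan(.03,0,.16);print(d); plan(d,RT,16)
E
```

```text
[0.45163738 0.15840252 0.05754634]
[0.4116591  0.15920548 0.21534714]
16 rows shift [-44.19 -18.58   4.74] turn [0.0267 0.0062 0.0274] deg 2.22 |s| 48.2
```

Run:
```python
from h import *
o=env.observe();R0=Ro.from_euler('xyz',[180,0,-90],degrees=True).as_matrix()
w=np.array([.50,-.2,.27]);plan(w,R0,9); plan(pan(.03,0,.16),RT,8,w,R0)
```

```text
9 rows shift [-36.42 -35.29  -3.22] turn [0.     0.0001 0.0478] deg 2.74 |s| 50.8
8 rows shift [-44.83  12.54   4.56] turn [0.0542 0.0006 0.002 ] deg 3.11 |s| 46.8
```

```bash
python3 -m creep '[[[87,-36.4,-35.3,-3.2,0,0,0.0478],[87,-36.4,-35.3,-3.2,0,0,0.0478],[87,-36.4,-35.3,-3.2,0,0,0.0478],[87,-36.4,-35.3,-3.2,0,0,0.0478],[87,-36.4,-35.3,-3.2,0,0,0.0478],[87,-36.4,-35.3,-3.2,0,0,0.0478],[87,-36.4,-35.3,-3.2,0,0,0.0478],[87,-36.4,-35.3,-3.2,0,0,0.0478],[87,-36.4,-35.3,-3.2,0,0,0.0478],[87,-44.8,12.5,4.6,0.0542,0,0.002],[87,-44.8,12.5,4.6,0.0542,0,0.002],[87,-44.8,12.5,4.6,0.0542,0,0.002],[87,-44.8,12.5,4.6,0.0542,0,0.002],[87,-44.8,12.5,4.6,0.0542,0,0.002],[87,-44.8,12.5,4.6,0.0542,0,0.002],[87,-44.8,12.5,4.6,0.0542,0,0.002],[87,-44.8,12.5,4.6,0.0542,0,0.002],[30,0,0,0,0,0,0]]]'
python3 - <<'E'
from h import *
cap('wrist','w1'); plan(pan(.03,0,.16),RT,4); print(env.observe()['q'])
E
```

```text
t: 2.35
eef_pos: [0.4108, 0.1602, 0.2158]
ee_rot: [-155.4, 0.1, -90.4]
contact_force: [0.9, -0.9, 0.6]
gripper_width: 0.948
4 rows shift [-0.36  0.11  0.16] turn [0.0012 0.0013 0.0014] deg 0.13 |s| 0.4
[   0.2881331   -21.30061967  -30.71356831  128.43140035    2.23756914
   48.79992691 -122.41951347]
```

View pics/w1.png

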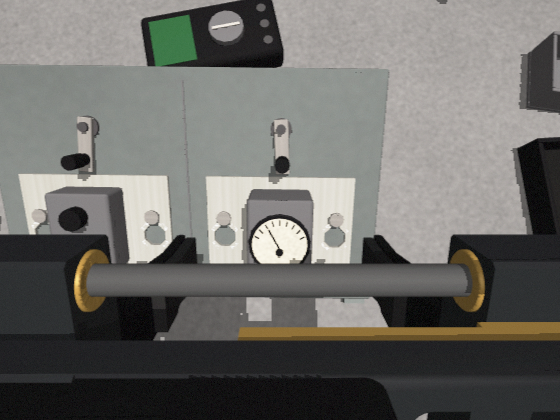

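The wrist view shows the right latch pivot at (281,128), its knob at (282,164), the dial centre at (280,241) and the stud heads at (224,219) and (336,220). The meter is hanging and the latch is closed.

```bash
cat >> h.py <<'E'
def hit(d,u,v,off):
    r=d['R'].T@np.array([(u-d['cx'])/d['fx'],(v-d['cy'])/d['fy'],1]); o=-d['R'].T@d['t']
    p=o+r*(((HR+off*nn)-o)@nn)/(r@nn); q=p-HR
    return (np.array([q@XP,q@YP,q@nn])*1000).round(1)
def tp():
    o=env.observe(); q=o['eef_pos']-HR; return (np.array([q@XP,q@YP,q@nn])*1000).round(1)
E
python3 - <<'E'
from h import *
d=ld('w1');C=cloud(d)
for nm,u,v,o in [('piv',281,128,.006),('knob',282,164,.032),('dial',280,241,.049),('sL',224,219,.0095),('sR',336,220,.0095),('plTL',207,178,.004),('plTR',355,178,.004)]: 
  p=C[v,u]-HR; print(nm,hit(d,u,v,o),'depth h',(p@nn*1000).round(1))
q=C[80:110,200:370].reshape(-1,3)-HR; print('panel h',np.median(q@nn))
q=C-HR; h=q@nn
for lo,hi,nm in [(.026,.036,'knobtop'),(.043,.052,'boxtop')]:
  M=(h>lo)&(h<hi); M[:,:230]=0;M[:,330:]=0;M[:140]=0;M[235:]=0
  if M.sum(): P=q[M]; print(nm,M.sum(),(P@XP).min(),(P@XP).max(),(P@YP).min(),(P@YP).max(),np.median(h[M]))
print(tp(),env.observe()['gripper_width'])
E
```

```text
piv [85.3  0.4  6. ] depth h 12.4
knob [58.7 -0.7 32. ] depth h 33.6
dial [ 0.9  0.3 49. ] depth h 49.7
sL [ 6.1 50.2  9.5] depth h 11.2
sR [  6.2 -49.1   9.5] depth h 10.1
plTL [41.8 64.8  4. ] depth h 5.2
plTR [ 43.1 -64.6   4. ] depth h 0.0
panel h 0.0014821850603772802
knobtop 365 0.031028392439385065 0.06363195646704349 -0.024467123807315395 0.026796256755139407 0.03297640482439071
boxtop 2359 0.004637948400671133 0.033734843284575246 -0.02460466560569409 0.027282679083934298 0.04756565082197968
[ 30.4  -1.4 160.6] 0.9105315196591646
```

```bash
python3 -m creep '[[[34,-1,-28.6,10,0,0,0],[34,0,0,30,0,0,0],[34,0,0,30,0,0,0],[34,0,0,10,0,0,0],[34,0,0,0,0,0,0],[34,0,0,0,0,0,0],[34,0,0,20,0,0,0],[34,0,0,15,0,0,0],[34,0,0,14,0,0,0],[34,0,0,0,0,0,0]]]'; python3 -c "
from h import *
print(tp());plan(pan(.059,-.0005,.032),RT,1)"
```

```text
t: 3.65
eef_pos: [0.4928, 0.1553, 0.1114]
ee_rot: [-155.4, 0.1, -90.9]
contact_force: [-0.0, -0.6, 0.2]
gripper_width: 0.394
[60.1 -2.5 31.6]
1 rows shift [-1.96  1.07 -0.43] turn [ 0.0043  0.003  -0.001 ] deg 0.31 |s| 2.3
```

```bash
python3 -m creep '[[[34,-2,1,0,0,0,0],[8,0,0,0,0,0,0],[8,0,0,0,0,0,0],[8,0,0,0,0,0,0],[8,0,0,0,0,0,0]]]';python3 -c "
from h import *
print(tp())"
```

```text
t: 4.28
eef_pos: [0.492, 0.1575, 0.111]
ee_rot: [-155.4, 0.2, -90.9]
contact_force: [-1.1, 0.5, 0.9]
gripper_width: 0.118
[59.1 -0.2 31.5]
```

```bash
python3 -m creep '[[[8,4,-0.3,0,0,0,0],[8,4,-0.9,0,0,0,0],[8,3.8,-1.5,0,0,0,0],[8,3.5,-2,0,0,0,0],[8,3.2,-2.5,0,0,0,0],[8,2.7,-3,0,0,0,0],[8,2.3,-3.3,0,0,0,0],[8,1.7,-3.6,0,0,0,0],[8,1.2,-3.9,0,0,0,0],[8,0.6,-4,0,0,0,0],[8,0,0,0,0,0,0]]]';python3 -c "
from h import *
print(tp())"
```

```text
t: 5.65
eef_pos: [0.5137, 0.1318, 0.1211]
ee_rot: [-155.4, 0.2, -90.8]
contact_force: [-6.9, 6.8, 4.3]
gripper_width: 0.12
[ 83.4 -25.6  31.4]
```

```bash
python3 -m creep '[[[30,0,0,0,0,0,0],[30,0,0,0,0,0,0],[30,0,0,-20,0,0,0],[74,0,0,-40,0,0,0],[74,-13,20,-20,0,0,0],[74,-13,40,0,0,0,0],[74,0,22,0,0,0,0],[74,0,0,0,0,0,0]]]';python3 - <<'E'
from h import *
print(tp());cap('wrist','w2')
E
```

```text
t: 6.65
eef_pos: [0.4059, 0.1571, 0.1593]
ee_rot: [-155.4, 0.1, -90.9]
contact_force: [0.7, 0.4, 0.3]
gripper_width: 0.807
[  1.3  -2.2 111.6]
```

View pics/w2.png

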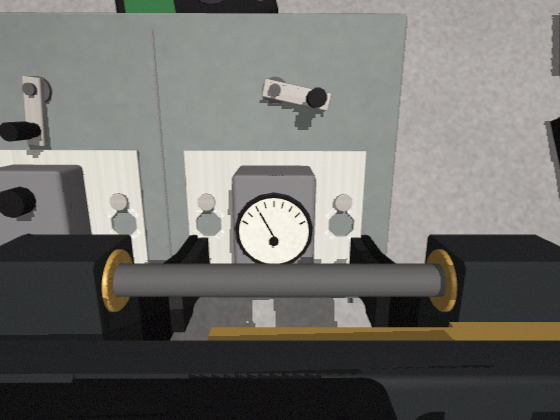

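The latch is now turned aside: pivot at (274,91), knob at (317,97). The dial is centred at (274,229). I'll check the latch angle and the grip position.

Run:
```python
from h import *
d=ld('w2')
a=hit(d,274,91,.006);b=hit(d,317,97,.032);print(a,b,np.arctan2(a[1]-b[1],a[0]-b[0]))
print(hit(d,274,229,.049),[hit(d,u,172,.046) for u in (235,315)],hit(d,206,202,.0095),hit(d,343,202,.0095))
plan(pan(0.0,.0005,.032),RT,1)
```

```text
[84.  1.  6.] [ 79.  -25.7  32. ] 1.3856745188125337
[-0.6  0.7 49. ] [array([34.8, 24.3, 46. ]), array([ 34.9, -24.3,  46. ])] [ 6.7 50.8  9.5] [  6.7 -49.    9.5]
1 rows shift [-2.15  2.36 79.79] turn [ 0.0032  0.0029 -0.0008] deg 0.25 |s| 79.9
```

```bash
python3 -m creep '[[[74,-2.5,2,20,0.003,0,0],[74,0,0,25,0,0,0],[74,0,0,20,0,0,0],[74,0,0,14,0,0,0],[46,0,0,0,0,0,0],[46,0,0,0,0,0,0],[46,0,0,0,0,0,0],[46,0,0,0,0,0,0]]]';python3 - <<'E'
from h import *
print(tp(),env.observe()['gripper_width']*87)
E
```

```text
t: 7.7
eef_pos: [0.4386, 0.16, 0.088]
ee_rot: [-155.1, 0.2, -90.9]
contact_force: [-0.9, 0.1, 3.2]
gripper_width: 0.593
[ 0.9  1.4 33.2] 51.61819494942313
```

```bash
python3 -m creep '[[[46,0,-3,-0.1,0,0,0],[46,0,-3,-0.1,0,0,0],[46,0,-3,-0.1,0,0,0],[46,0,-3,-0.1,0,0,0],[46,0,-3,-0.1,0,0,0],[46,0,-3,-0.1,0,0,0],[46,0,0,0,0,0,0],[46,0,0,0,0,0,0]]]';python3 - <<'E'
from h import *
print(tp(),env.observe()['gripper_width']*87,env.observe()['moment']);cap('wrist','w3')
E
```

```text
t: 8.7
eef_pos: [0.4543, 0.1595, 0.0954]
ee_rot: [-155.2, 0.2, -91.0]
contact_force: [-0.6, -1.4, -3.0]
gripper_width: 0.597
[18.3  1.1 33.2] 51.96298902749666 [0.02370179 0.77097108 0.02726241]
```

View pics/w3.png

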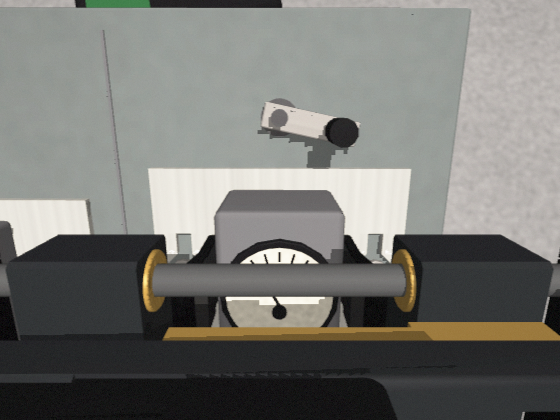

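The plate has slid up and the slots now show above the heads, at about (184,243) and (375,243). The arm moved 17.4 mm, so I'll add 0.6 mm and lift gently while watching the force.

```bash
python3 -m creep '[[[46,0,-0.6,0,0,0,0],[46,0,0,-2,0,0,0],[46,0,0,-2,0,0,0],[46,0,0,-3,0,0,0],[46,0,0,0,0,0,0]]]';python3 - <<'E'
from h import *
print(tp(),env.observe()['gripper_width']*87,env.observe()['moment'])
E
```

```text
t: 9.38
eef_pos: [0.4519, 0.1597, 0.1023]
ee_rot: [-155.2, 0.1, -90.9]
contact_force: [0.6, 0.0, -3.4]
gripper_width: 0.594
[19.   1.2 40.5] 51.7154286652427 [0.04355117 0.7775859  0.0396563 ]
```

Run:
```python
from h import *
o=env.observe();p=o['eef_pos'];R0=Ro.from_euler('xyz',o['ee_rot'],degrees=True).as_matrix()
p1=p+nn*.02; A=np.array([.47,.14,.22]);B=np.array([.476,-.202,.15]);RB=Ro.from_euler('xyz',[180,0,-86.9],degrees=True).as_matrix()
plan(A,R0,4,p1,R0);plan(B,RB,10,A,R0)
```

```text
4 rows shift [  4.79 -16.53 -19.79] turn [0. 0. 0.] deg 0.0 |s| 26.2
10 rows shift [34.19  1.6   6.91] turn [-0.0433 -0.0013 -0.007 ] deg 2.51 |s| 34.9
```

```bash
python3 -m creep '[[[46,0,0,-5,0,0,0],[46,0,0,-15,0,0,0],[46,4.8,-16.5,-19.8,0,0,0],[46,4.8,-16.5,-19.8,0,0,0],[46,4.8,-16.5,-19.8,0,0,0],[46,4.8,-16.5,-19.8,0,0,0],[46,34.2,1.6,6.9,-0.0433,-0.0013,-0.007],[46,34.2,1.6,6.9,-0.0433,-0.0013,-0.007],[46,34.2,1.6,6.9,-0.0433,-0.0013,-0.007],[46,34.2,1.6,6.9,-0.0433,-0.0013,-0.007],[46,34.2,1.6,6.9,-0.0433,-0.0013,-0.007],[46,34.2,1.6,6.9,-0.0433,-0.0013,-0.007],[46,34.2,1.6,6.9,-0.0433,-0.0013,-0.007],[46,34.2,1.6,6.9,-0.0433,-0.0013,-0.007],[46,34.2,1.6,6.9,-0.0433,-0.0013,-0.007],[46,34.2,1.6,6.9,-0.0433,-0.0013,-0.007],[46,0,0,0,0,0,0],[46,0,0,0,0,0,0]]]';python3 - <<'E'
from h import *
print(env.observe()['gripper_width']*87)
cap('wrist','w4');d=cap('top','t1')
a=cv2.resize(d['img'][180:280,130:420,::-1],None,fx=2,fy=2)
b=cv2.imread('pics/w4.png');b[:200,:]=b[:200,:]
cv2.imwrite('pics/m4.png',np.vstack([cv2.copyMakeBorder(a,0,0,0,0,0),cv2.resize(b,(580,380))]))
o=env.observe();plan([.476,-.202,.037],Ro.from_euler('xyz',[180,0,-86.9],degrees=True).as_matrix(),1)
E
```

```text
t: 11.62
eef_pos: [0.4759, -0.2016, 0.1497]
ee_rot: [180.0, 0.1, -86.9]
contact_force: [-0.3, -0.1, -3.1]
gripper_width: 0.595
51.72383416560974
1 rows shift [8.2000e-01 6.0000e-02 1.1301e+02] turn [-0.0003  0.0006  0.0015] deg 0.09 |s| 113.0
```

View pics/m4.png

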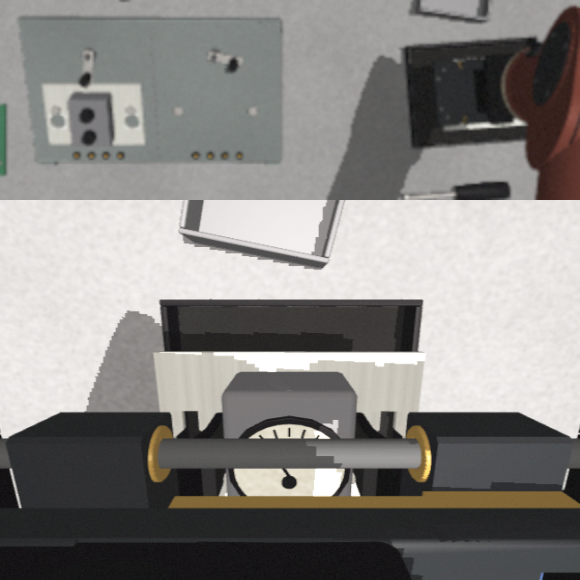

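The meter is off the panel, held dial up and lined up centrally over the black tray. The switchbox still hangs with its latch closed. Lowering now.

```bash
python3 -m creep '[[[46,0,0,30,0,0,0],[46,0,0,30,0,0,0],[46,0,0,25,0,0,0],[46,0,0,15,0,0,0],[46,0,0,6,0,0,0],[46,0,0,3,0,0,0],[46,0,0,1.5,0,0,0],[46,0,0,1,0,0,0],[46,0,0,0,0,0,0]]]'
```

```text
t: 12.85
eef_pos: [0.4759, -0.2024, 0.0385]
ee_rot: [180.0, 0.0, -86.9]
contact_force: [-0.3, 0.4, -2.5]
gripper_width: 0.599
```

```bash
python3 -m creep '[[[46,0,0,0.7,0,0,0],[46,0,0,0.7,0,0,0],[46,0,0,0,0,0,0]]]'; python3 -c "
from h import *
d=cap('wrist','w5');C=cloud(d)
print([ (u,v,C[v,u].round(4)) for u,v in [(200,180),(240,170),(340,170),(250,200),(320,200),(200,215),(380,215)]])"
```

```text
t: 13.22
eef_pos: [0.4762, -0.2024, 0.0376]
ee_rot: [-180.0, 0.0, -86.9]
contact_force: [-1.5, 0.5, 6.6]
gripper_width: 0.598
[(200, 180, array([ 0.5095, -0.1612,  0.0091])), (240, 170, array([ 0.5158, -0.1812,  0.0104])), (340, 170, array([ 0.5184, -0.2308,  0.0097])), (250, 200, array([ 0.5069, -0.1884,  0.0347])), (320, 200, array([ 0.5084, -0.2189,  0.034 ])), (200, 215, array([ 0.4913, -0.1613,  0.0095])), (380, 215, array([ 0.4964, -0.2534,  0.0101]))]
```

Contact is made: +6.6 N, and the plate top is level at about 9–10 mm, which is the tray floor plus the plate thickness. Releasing and backing off upward.

```bash
python3 -m creep '[[[68,0,0,0,0,0,0],[68,0,0,0,0,0,0],[68,0,0,0,0,0,0],[68,0,0,-5,0,0,0],[68,0,0,-20,0,0,0],[68,0,0,-40,0,0,0],[68,0,0,-50,0,0,0],[68,0,0,-40,0,0,0],[68,40,30,0,0,0,0],[68,50,30,0,0,0,0],[68,50,0,0,0,0,0],[68,50,0,0,0,0,0],[68,50,0,0,0,0,0],[68,0,0,0,0,0,0]]]'
python3 - <<'E'
from h import *
d=cap('top','t2'); e=cap('scene','s2')
cv2.imwrite('pics/m5.png',np.vstack([cv2.resize(d['img'][140:290,90:480,::-1],(780,300)),cv2.resize(e['img'][100:300,140:400,::-1],(390,300))[:,:].repeat(2,1)]))
C=cloud(d);print([C[v,u].round(4) for u,v in [(345,215),(345,235),(390,215),(390,235),(367,226)]])
E
```

```text
t: 15.02
eef_pos: [0.4272, -0.4491, 0.1914]
ee_rot: [179.9, -0.1, -87.2]
contact_force: [0.2, 1.5, 0.2]
gripper_width: 0.783
[array([ 0.5086, -0.1429,  0.0096]), array([ 0.4514, -0.1418,  0.0071]), array([ 0.5067, -0.2742,  0.0043]), array([0.4606, 0.0573, 1.1459]), array([ 0.4754, -0.1956,  0.0516])]
```

View pics/m5.png

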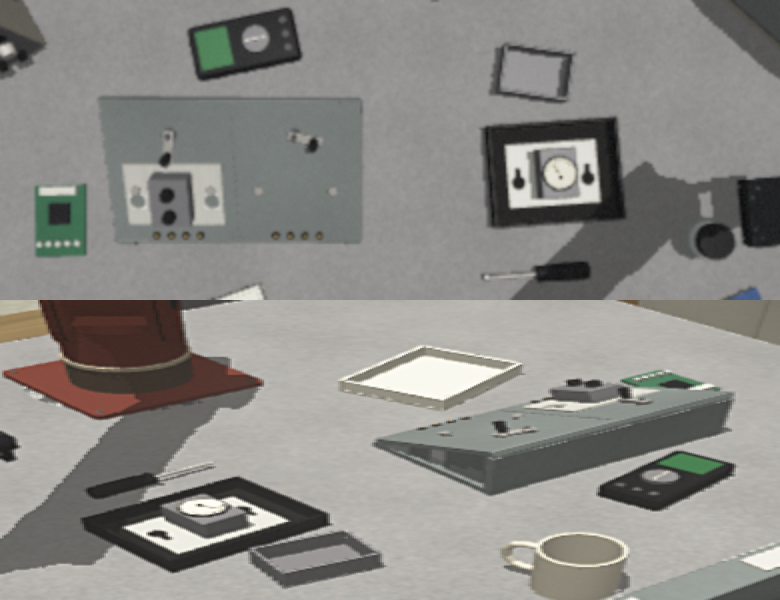

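The meter lies flat and dial up in the black tray. The switchbox hangs with its latch closed, the bystanders have not moved, and the arm is clear at 0.19 m, so I'm handing in.

```bash
python3 -c "
from bench import env
print(env.hand_in())"
```

```text
the job is handed in; nothing more can be done
None
```

The dial meter is lying flat, dial up, near the middle of the black tray, and I handed the job in at about 15 s of the 51 s allowed.

- **Latch:** I turned the right-hand latch aside; it measured about 1.39 rad, and clear is about 1.2.
- **Taking it down:** I slid the meter about 18 mm up the slope and lifted it off. The force reading stayed low, about 3 N, roughly the meter's weight.
- **Setting down:** I lowered it until it touched the tray floor, at about 7 N upward. I then released it and backed the arm off.

**Last checks:** The final pictures show the meter within the tray walls. The switchbox is still hanging with its latch closed, and the other items I could see look unmoved. I judged the bystanders by eye, not by measuring them. The jar and the blue item lay partly out of view or in shadow, and the arm never touched that area.

**Disagreement:** Some depth points from the final overhead view did not fit. Two near the plate's edge read 4–7 mm instead of about 9 mm, and one reading was invalid. The wrist camera, just before release, showed the plate level at 9–10 mm.

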